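# Shut and lock the felt-pen case on the craft table

## Task

Put the felt pens away: shut the lid of the plywood pen case, then turn the black wing knob on it counter-clockwise (seen from above) until its white mark points square at the case's front edge, by the red dot, so that the tongue under the lid has swung behind the frame strip and locks it. Let go, and do not disturb the paints, pens, plaque and mug around the case.

Things in the scene. Friction and masses are not known exactly. Their poses are not given: they have to be found in the camera images.
- case: open plywood box fixed to the table, 240 (x) x 280 (y) x 90 mm high, walls 6 mm, with ten felt pens inside. Origin at the centre of its underside; x from its front to its hinge side, y to its left, z up. The front (-x) faces roughly towards the robot. Inside the front wall's top edge runs an aluminium strip 18 mm wide, 10 mm thick, flush with the rim: the frame edge
- lid_hinge (a point): middle of the lid's hinge line, which runs along the case's y on its far top edge: (120, 0, 90) mm in the case's frame. The frame turns with the lid: shut, its axes are the case's, x away from the front edge, z out of the lid's upper face. The lid is a board 246 (x) x 284 (y) x 8 mm, its underside on the hinge line
- lid (a joint): angle of the lid, rad: 0 shut flat on the rim (top face then 98 mm above the table), growing as the front edge rises; starts 0.5 to 1.0. A stiff friction hinge keeps it wherever it is left; about 1 to 3 N at the front edge pushes it down. It shuts only while the tongue is not turned out over the strip (knob below about 0.4)
- lid_press (a point): middle of a round black rubber spot, 36 mm across, on the lid's upper face, a good place to press it shut: in the lid_hinge frame at (-215, -95, 8) mm, 31 mm in from the front edge and 95 mm to the right of the knob's axis
- knob (a joint): angle of the wing knob, rad, growing counter-clockwise seen from above the lid: 0 = white mark and tongue point to the case's left (+y, along the front edge), 1.57 = they point square at the front edge (-x), locked. Stops at -0.4 and 1.6; starts -0.3 to 0.3; friction 0.06 N m, stays where left. The tongue passes under the strip only if the lid is within 0.015 rad of shut
- knob_grip (a point): point on the knob's axis at mid-height of its wings, where to grip: (-196, 0, 34) mm in the lid_hinge frame, 26 mm above the lid's face. The wing is one straight black bar through the axis, 64 mm long, 12 mm thick, from 12 to 40 mm above the lid's face; hub below it 32 mm across. Frame turns with the knob: y along the wing to the white mark, z along the axis
- knob_mark (a point): outer end of the white mark on top of one wing, 30 mm from the axis. The steel tongue hidden under the lid points the same way and reaches 34 mm from the axis
- paint_bottle: white plastic paint bottle, 48 mm across, 85 mm tall, standing near the case's left side; origin at the centre of its underside
- plaque: flat wooden plaque with a painted flower, 100 x 120 x 10 mm, lying near the case's right side; origin at the centre of its underside
- yellow_pen: yellow felt pen, 136 mm long, 16 mm thick, lying on the table in front of the case; origin on the table under its middle, x along the pen
- blue_pen: blue felt pen, 136 mm long, 16 mm thick, lying on the right of the table; origin on the table under its middle, x along the pen
- water_mug: blue mug, 76 mm across the rim, 85 mm tall, on the left of the table; origin at the centre of its underside
- paint_jar: yellow paint jar, 56 mm across, 55 mm tall, standing near the case's left side; origin at the centre of its underside

How it is judged:
By the outcome, as a careful person would: the job done as asked, in the order asked, and still so for the second after the job is handed in, with the robot touching nothing.
It also fails if it takes over 61 s, if anything falls off the work surface, if the arm or the gripper's body presses on something with over 40 N, if the wrist force passes 120 N, or if a joint passes its speed limit or range.

## Robot

A 6-joint arm with a two-finger parallel gripper is mounted at the origin on the work surface. World frame = base frame: x ahead of the robot, y to its left, z up, the work surface at z = 0. Lengths are in mm, angles in degrees, forces in N, time in s.
With the tool pointing down it reaches from about 350 to 800 mm from the base axis. Payload 7.3 kg.
Tool frame: the origin (TCP) lies at the very end of the fingers, on their centre line; the grasp point (between the pads) lies 19 mm behind it; z points along the fingers, y is the direction in which the jaws open and shut (so a half turn about z gives the same grasp; the last joint's range is limited). The gripper opens to 85 mm and grips with 20 to 120 N. Pads are 22 mm wide; open, the fingers measure 114 mm over their backs; the gripper's body (76 mm by 85 mm) begins 54 mm behind the grasp point. The pads swing forward as they close: fully open they stand 13 mm farther back than shut.
Start: joints at [56.837, 19.595, 87.324, -0, 73.075, -8.365], TCP at [220.181, 476.618, 231.322] pointing down, gripper open.
Joint ranges: [-145.02, 145.02], [-44.19, 115.74], [2.07, 154.8], [-57.11, 237.11], [16.16, 152.29], [-177.93, 177.93]. Speed limits (degrees/s): [147.25, 147.25, 180, 180, 180, 180].

## Interface

Orientations are given as [roll, pitch, yaw] about the fixed x, y, z axes, in that order (R = Rz(yaw) Ry(pitch) Rx(roll)).
In Python, from workcell import manip gives the robot as it stands.
- The arm moves only by the tool arm_command, never from a script. Its argument "rows" is a list of rows, each a list of 7 numbers: the shift along the tool's x, y, z each as a share of 80 cm, from -1 to 1, then the turn, a rotation vector about the tool's x, y, z each as a share of 180 degrees, from -1 to 1, then the closure, from -1 (fully open) to 1 (shut). In form: [[tx, ty, tz, rx, ry, rz, jaw], ...]. A call has 1 to 12 rows; each row is the pose to reach, as a shift and turn from the pose commanded when the call began, along the tool's axes at that moment, turning the shorter way round; what a row does not reach only later rows make up. A row lasts 1/8 s, in which the tool goes at most 62.5 mm and 10.7 degrees, less where a joint would pass 70% of its speed; a pose out of reach is approached as far as the arm can. A call with a number of a shift or a turn outside -1 to 1 is refused whole. A call with a gripper value outside its range is refused whole. The fingers move at their own pace and stop on an object; "force" is the grip in N (left out, the last holds). Time passes only in rows, so rows that repeat a pose let the fingers close. It gives the time, the measured TCP pose, the force and the opening at its end, in the units of the state.
- manip.observe(): the state, without advancing time (a new reading comes with each control period).
- manip.get_image(name): name is "scene" or "top" or "wrist"; returns the picture (480x640x3 uint8, blue, green, red); there is no depth.
- manip.camera_model(name): a dict with "mtx" (3x3 intrinsics, pixels), "k1" (the pictures are not rectified: a ray, as slopes to the right and down, at radius r is drawn at 1 + k1 r^2 times it, then the intrinsics apply), "R" (3x3) and "t" (3): a world point X has camera coordinates R X + t. Camera axes: x right, y down, z forward; pixel columns grow to the right and rows downward; lengths in mm; the calibration is good to about 2 mm. A picture is of the moment at which its call begins: read the wrist's pose just before it. camera_model takes no time and is no camera call; for the wrist camera it gives the pose at the moment of the call.
- manip.close_job(): hands the job in, once; it reports no verdict.
The state is a dict: "time": time; "joints": joint angles; "qd": joint speeds; "joint_efforts": joint torques, N m; "tool_pos": TCP position; "orientation": TCP orientation; "contact_force": force on the tool from outside, world axes, zero at the start; "wrist_torque": the same for the moment, N m; "width": finger opening in mm.
Only numpy, scipy, OpenCV 4.12 (cv2) and the standard library are available. Lean on these libraries where they do the work, as an engineer would, in place of code of your own. Each camera call takes 0.05 s, during which the arm holds its last target. There are 200 camera calls.

## Working session

There is one attempt and no reset: what is moved stays moved. The work goes in short steps, Python scripts to look and compute and a tool call to move; the robot and the scene stay as the last step left them, time stands still between calls to the robot, and variables do not carry over. Pictures are saved under pics/ and viewed, about 8 in all and at most 12, crops included, and the job is handed in when it is done.

Besides the shell and the picture viewer there is one more tool, called after ">>>" as name(argument=value, ...) on one line, values as JSON. arm_command: Moves the arm, as the interface text tells. Its arguments: {"type":"object","properties":{"rows":{"type":"array","items":{"type":"array","items":{"type":"number"}}},"force":{"type":"number"}},"required":["rows"]}

```bash
mkdir -p pics; ls; python3 - <<'E'
from workcell import manip
import cv2
print(manip.observe())
for n in("scene","top"):
    cv2.imwrite(f"pics/{n}0.png",manip.get_image(n)); m=manip.camera_model(n); print(n,m)
E
```

```text
pics
{'time': 0.0, 'joints': array([ 5.68365574e+01,  1.96351850e+01,  8.73795089e+01,  3.08466490e-04,
        7.30739934e+01, -8.36338027e+00]), 'qd': array([ 0.00472581,  0.04952744,  0.07894713, -0.02312718, -0.01308341,
       -0.04686171]), 'joint_efforts': array([-1.29969114e-03, -4.33669531e+01, -2.46022278e+01, -3.58174138e-04,
        7.70074257e-03, -8.01798052e-06]), 'tool_pos': array([219.94655642, 476.24850994, 230.62341629]), 'orientation': array([-1.79912299e+02, -1.31914460e-02,  1.55199838e+02]), 'contact_force': array([ 0.32633309, -0.24037259,  0.21580868]), 'wrist_torque': array([ 0.02448425, -0.05556426, -0.00054072]), 'width': 85.44678833771732}
scene {'mtx': array([[512.55406692,   0.        , 325.34854877],
       [  0.        , 512.55406692, 247.05159664],
       [  0.        ,   0.        ,   1.        ]]), 'k1': -0.15083178190261406, 'R': array([[ 0.94602767,  0.32397691, -0.00840353],
       [ 0.29683394, -0.87659395, -0.37877786],
       [-0.13008176,  0.35583988, -0.92544947]]), 't': array([-502.98985942, -144.92946074, 1370.23367876])}
top {'mtx': array([[484.14533789,   0.        , 322.08669194],
       [  0.        , 484.14533789, 238.93102746],
       [  0.        ,   0.        ,   1.        ]]), 'k1': -0.008419039095190628, 'R': array([[-1.28969971e-02, -9.99916719e-01,  4.71547534e-04],
       [-9.80325383e-01,  1.25514093e-02, -1.96988845e-01],
       [ 1.96966521e-01, -3.00283457e-03, -9.80405616e-01]]), 't': array([ -27.45162665,  546.75961849, 1014.14634263])}
```

View pics/scene0.png

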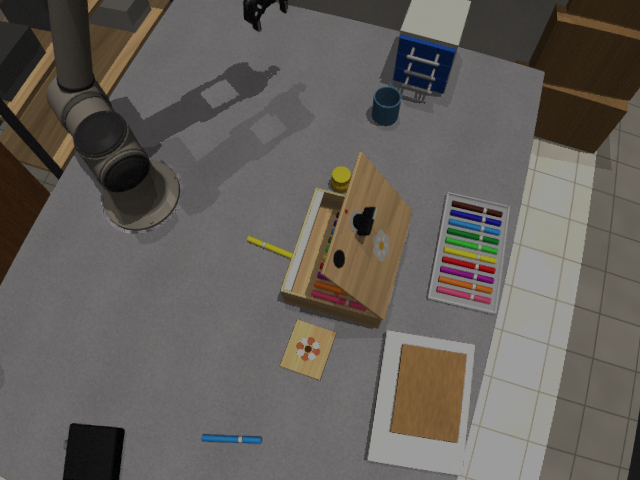

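View pics/top0.png

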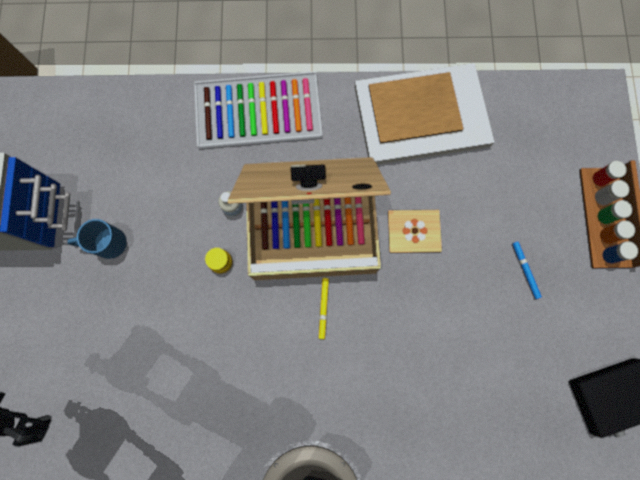

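The scene picture shows the case open, with the knob near (364,222) and the press spot at (339,259). In the top picture the aluminium strip runs from (250,268) to (380,263), with the lid edge up at row ~198. Next I'll zoom in on the case in both views.

```bash
cat > h.py <<'E'
import numpy as np, cv2
from workcell import manip
def ray(cam,uv):
    m=cam if isinstance(cam,dict) else manip.camera_model(cam)
    K=m["mtx"]; p=cv2.undistortPoints(np.array([[uv]],float),K,np.array([m["k1"],0,0,0.]))[0,0]
    R=np.array(m["R"]);return -R.T@m["t"], R.T@np.array([p[0],p[1],1])
def onz(cam,uv,z):
    c,d=ray(cam,uv); return c+d*(z-c[2])/d[2]
def tri(uv1,uv2,a="scene",b="top"):
    c1,d1=ray(a,uv1);c2,d2=ray(b,uv2)
    s=np.linalg.lstsq(np.c_[d1,-d2],c2-c1,rcond=None)[0]
    p,q=c1+s[0]*d1,c2+s[1]*d2; return (p+q)/2,np.linalg.norm(p-q)
def proj(cam,X):
    m=cam if isinstance(cam,dict) else manip.camera_model(cam)
    return cv2.projectPoints(np.array(X,float).reshape(-1,1,3),cv2.Rodrigues(np.array(m["R"]))[0],np.array(m["t"],float),m["mtx"],np.array([m["k1"],0,0,0.]))[0][:,0]
E
python3 - <<'E'
import cv2,numpy as np
s=cv2.imread('pics/scene0.png')[145:335,270:420]; t=cv2.imread('pics/top0.png')[145:285,225:395]
a=cv2.resize(s,None,fx=3,fy=3,interpolation=2);b=cv2.resize(t,None,fx=2,fy=2,interpolation=2)
o=np.zeros((570,800,3),np.uint8);o[:570,:450]=a;o[:280,460:800]=b
cv2.imwrite('pics/c1.png',o)
E
```

```text
(no output)
```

View pics/c1.png

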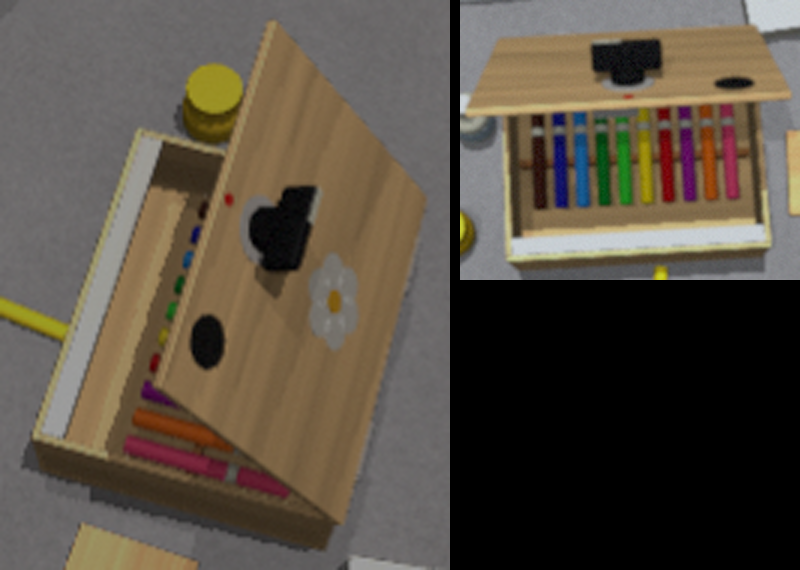

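The crop gives the rim and lid corners, the knob, the white mark (on the +y wing's side, pointing a bit far/left) and the press spot. I'll triangulate these.

```bash
python3 - <<'E'
from h import *
S=lambda x,y:(270+x/3-.33,145+y/3-.33)
T=lambda x,y:(225+(x-460)/2-.25,145+y/2-.25)
P={'lidFL':((273,23),(468,108)),'lidFR':((158,388),(790,97)),'hinL':((427,204),(497,38)),'hinR':((338,522),(757,28)),
'press':((208,342),(735,83)),'reddot':((229,199),(628,97)),'rimFL':((142,130),(508,254)),'rimFR':((35,438),(770,241))}
for k,(a,b) in P.items(): print(k,*[np.round(v,1) for v in tri(S(*a),T(*b))])
t=cv2.imread('pics/top0.png');h=cv2.cvtColor(t,cv2.COLOR_BGR2HSV)
m=((h[...,1]<40)&(h[...,2]>170)).astype(np.uint8);m[:250]=0;m[285:]=0;m[:,:240]=0;m[:,390:]=0
r=cv2.minAreaRect(cv2.findNonZero(m));bx=cv2.boxPoints(r);print(r)
for c in bx: print(c,onz('top',c,90))
print('c',onz('top',r[0],90))
E
```

```text
lidFL [569.9 125.9 296.8] 1.3
lidFR [ 579.7 -152.5  288.7] 1.5
hinL [711.5 137.   82.8] 3.4
hinR [ 715.8 -147.7   98.8] 2.4
press [ 598.3 -106.5  272. ] 1.2
reddot [581.3 -11.2 288.6] 0.9
rimFL [470. 120.  94.] 0.7
rimFR [ 480.3 -155.6   91.5] 1.5
((313.58612060546875, 264.5507507324219), (9.04161262512207, 127.35916900634766), 86.8201675415039)
[249.75381 263.5692 ] [488.12253782 118.98217554  90.        ]
[376.9169  256.50458] [ 499.77890166 -149.94130925   90.        ]
[377.41843 265.5323 ] [ 480.49102146 -150.322099     90.        ]
[250.25534 272.59692] [468.93399758 117.61314359  90.        ]
c [484.31329618 -15.72345233  90.        ]
```

>>> arm_command(rows=[[-0.372, -0.23, -0.198, 0, 0, 0.35, 1], [-0.372, -0.23, -0.198, 0, 0, 0.35, 1], [-0.372, -0.23, -0.198, 0, 0, 0.35, 1], [-0.372, -0.23, -0.198, 0, 0, 0.35, 1], [-0.372, -0.23, -0.198, 0, 0, 0.35, 1], [-0.372, -0.23, -0.198, 0, 0, 0.35, 1], [-0.372, -0.23, -0.198, 0, 0, 0.35, 1], [-0.372, -0.23, -0.198, 0, 0, 0.35, 1], [-0.372, -0.23, -0.198, 0, 0, 0.35, 1]], force=40)

```text
time: 1.23
tool_pos: [412.2, 185.8, 388.9]
orientation: [-179.9, -0.0, 92.3]
contact_force: [0.6, -0.5, -0.4]
width: 0.1
```

>>> arm_command(rows=[[-0.375, 0.227, 0, 0, 0, 0, 1], [-0.375, 0.227, 0, 0, 0, 0, 1], [-0.375, 0.227, 0, 0, 0, 0, 1], [-0.375, 0.227, 0, 0, 0, 0, 1], [-0.375, 0.227, 0, 0, 0, 0, 1], [-0.375, 0.227, 0, 0, 0, 0, 1], [-0.375, 0.227, 0, 0, 0, 0, 1], [-0.375, 0.227, 0.088, 0, 0, 0, 1], [-0.375, 0.227, 0.088, 0, 0, 0, 1]])

```text
time: 2.35
tool_pos: [603.2, -105.0, 314.2]
orientation: [-179.4, -0.3, 92.4]
contact_force: [-0.2, -0.3, 1.2]
width: -0.2
```

```bash
python3 - <<'E'
from h import *
o=manip.observe();print(o['tool_pos'],o['joints'])
cv2.imwrite('pics/s1.png',manip.get_image('scene')[120:340,230:450]);cv2.imwrite('pics/s1.png',cv2.resize(cv2.imread('pics/s1.png'),None,fx=2.5,fy=2.5))
# arc commands (tool units) from TCP now=start at theta 0.976
H=np.array([711.,-8,90]);a=np.radians(2.2)
def P(t):
    l=np.array([-215*np.cos(t)+8*np.sin(t)+8,-95,215*np.sin(t)+8*np.cos(t)])
    return H+np.array([[np.cos(a),-np.sin(a),0],[np.sin(a),np.cos(a),0],[0,0,1]])@l
for t in np.arange(1.1,-.01,-.1): print(round(t,2),P(t).round(1))
E
```

```text
[ 603.24841116 -104.98727506  314.15587438] [-1.70547412e+01  2.72270900e+01  6.26039734e+01  2.80382064e-02
  9.08670118e+01 -1.94177950e+01]
1.1 [ 632.3 -106.1  285.2]
1.0 [ 613.3 -106.8  275.2]
0.9 [ 595.4 -107.5  263.4]
0.8 [ 578.7 -108.2  249.8]
0.7 [ 563.5 -108.7  234.6]
0.6 [ 549.8 -109.3  218. ]
0.5 [ 537.9 -109.7  200.1]
0.4 [ 527.9 -110.1  181.1]
0.3 [ 519.8 -110.4  161.2]
0.2 [ 513.7 -110.7  140.6]
0.1 [ 509.7 -110.8  119.4]
-0.0 [ 507.8 -110.9   98. ]
```

View pics/s1.png

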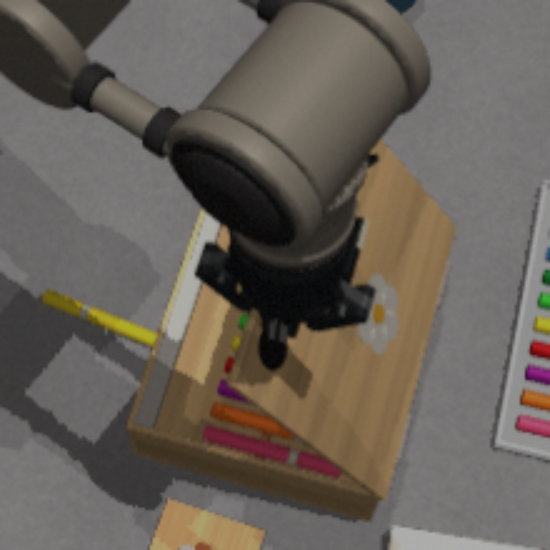

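The picture shows the closed fingers right above the press spot, around (270,355) in the crop. I'll push the lid down along its arc.

>>> arm_command(rows=[[0, 0.009, 0.03, 0, 0, 0, 1], [0, 0.009, 0.055, 0, 0, 0, 1], [0, -0.003, 0.063, 0, 0, 0, 1], [0, -0.014, 0.07, 0, 0, 0, 1], [0, -0.024, 0.079, 0, 0, 0, 1], [0, -0.034, 0.087, 0, 0, 0, 1], [0, -0.044, 0.097, 0, 0, 0, 1], [0, -0.053, 0.106, 0, 0, 0, 1], [0, -0.062, 0.117, 0, 0, 0, 1], [0, -0.07, 0.127, 0, 0, 0, 1], [0, -0.078, 0.138, 0, 0, 0, 1], [0, -0.085, 0.149, 0, 0, 0, 1]])

```text
time: 3.9
tool_pos: [537.7, -110.7, 199.4]
orientation: [-180.0, -0.0, 92.2]
contact_force: [-0.1, -0.4, 1.4]
width: 0.1
```

>>> arm_command(rows=[[0, -0.006, 0.012, 0, 0, 0, 1], [0, -0.012, 0.024, 0, 0, 0, 1], [0, -0.018, 0.036, 0, 0, 0, 1], [0, -0.022, 0.048, 0, 0, 0, 1], [0, -0.026, 0.061, 0, 0, 0, 1], [0, -0.03, 0.074, 0, 0, 0, 1], [0, -0.033, 0.087, 0, 0, 0, 1], [0, -0.035, 0.1, 0, 0, 0, 1], [0, -0.037, 0.113, 0, 0, 0, 1], [0, -0.037, 0.122, 0, 0, 0, 1], [0, -0.037, 0.124, 0, 0, 0, 1]])

```text
time: 5.28
tool_pos: [508.3, -111.6, 100.3]
orientation: [-179.9, -0.0, 92.2]
contact_force: [-0.5, 0.2, 1.3]
width: 0.3
```

Now small steps down until the force rises.

>>> arm_command(rows=[[0, 0, 0.001, 0, 0, 0, 1], [0, 0, 0.002, 0, 0, 0, 1], [0, 0, 0.003, 0, 0, 0, 1], [0, 0, 0.003, 0, 0, 0, 1]])

```text
time: 5.78
tool_pos: [508.7, -111.8, 98.6]
orientation: [180.0, -0.0, 92.2]
contact_force: [0.7, 0.7, -0.3]
width: -0.1
```

>>> arm_command(rows=[[0, 0, 0.001, 0, 0, 0, 1], [0, 0, 0.002, 0, 0, 0, 1], [0, 0, 0.003, 0, 0, 0, 1], [0, 0, 0.003, 0, 0, 0, 1]])

```text
time: 6.28
tool_pos: [508.8, -111.8, 97.9]
orientation: [179.9, 0.0, 92.2]
contact_force: [-5.1, 2.0, 16.3]
width: 0.1
```

The lid is shut: the tip stops at z = 97.9 with 16 N on it. I'll lift and go over the knob, opening the jaws on the way.

>>> arm_command(rows=[[0, 0, -0.05, 0, 0, 0, 1], [0, 0, -0.12, 0, 0, 0, 1], [0, 0, -0.19, 0, 0, 0, 0], [0.06, 0.005, -0.22, 0, 0, 0, -1], [0.119, 0.009, -0.22, 0, 0, 0, -1], [0.119, 0.009, -0.22, 0, 0, 0, -1], [0.119, 0.009, -0.22, 0, 0, 0, -1]])

```text
time: 7.15
tool_pos: [512.2, -16.7, 271.9]
orientation: [-180.0, 0.0, 92.2]
contact_force: [-0.4, -0.0, -0.4]
width: 85.4
```

```bash
python3 - <<'E'
from h import *
o=manip.observe();print(o['tool_pos'],o['orientation'],o['joints'])
m=manip.camera_model('wrist');print(m)
cv2.imwrite('pics/w1.png',manip.get_image('wrist'))
import pickle;pickle.dump(m,open('w1.pkl','wb'))
E
```

```text
[512.16302504 -16.693012   271.87968661] [-1.79987794e+02  2.00459051e-02  9.22347065e+01] [-1.04273489e+01  1.65899104e+01  8.51317211e+01 -2.27068368e-02
  7.82858844e+01 -1.26574417e+01]
{'mtx': array([[398.12494639,   0.        , 323.95599677],
       [  0.        , 398.12494639, 242.19717901],
       [  0.        ,   0.        ,   1.        ]]), 'k1': -0.021161629936338588, 'R': array([[ 0.9992201 ,  0.03946373,  0.00134329],
       [ 0.03704077, -0.94857223,  0.31438624],
       [ 0.01368107, -0.3140913 , -0.9492942 ]]), 't': array([-511.5995352 ,  -88.09452272,  406.18690729])}
```

View pics/w1.png

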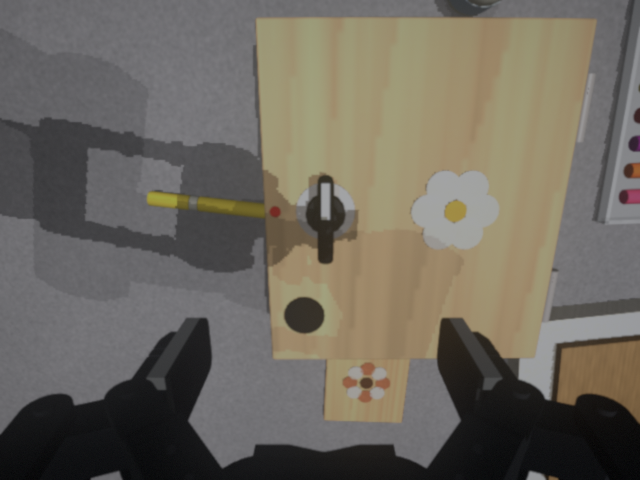

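The lid is shut flat. The wing runs from (326,177) to (326,263) with its white mark at the top (+y) end. The red dot is at (275,211) and the press spot at (304,315). Now I'll measure the knob's axis, its angle and the case's yaw.

```bash
python3 - <<'E'
from h import *
import pickle
m=pickle.load(open('w1.pkl','rb'));t=cv2.imread('pics/w1.png');h=cv2.cvtColor(t,cv2.COLOR_BGR2HSV)
def rect(mask,box):
    x0,y0,x1,y1=box;k=np.zeros(mask.shape,np.uint8);k[y0:y1,x0:x1]=mask[y0:y1,x0:x1]
    return k
black=(h[...,2]<75).astype(np.uint8)
k=rect(black,(290,170,365,270))
print('ends',onz(m,(326,177),138),onz(m,(326,263),138))
wm=((h[...,1]<60)&(h[...,2]>130)).astype(np.uint8);w=rect(wm,(318,180,333,222))
c=cv2.findNonZero(w)[:,0];v=np.array([c[c[:,1]==r].mean(0) for r in np.unique(c[:,1])])
print(v[[2,-3]]);a,b=[onz(m,v[i],138)for i in(2,-3)];d=a-b;print('mark',a,b,'dir deg from world y',np.degrees(np.arctan2(-d[0],d[1])))
p=rect(black,(282,295,328,336));M=cv2.moments(p,True);print('press',onz(m,(M['m10']/M['m00'],M['m01']/M['m00']),98))
r=((h[...,1]>130)&((h[...,0]<8)|(h[...,0]>172))).astype(np.uint8);r=rect(r,(265,200,285,222));M=cv2.moments(r,True);print('dot',onz(m,(M['m10']/M['m00'],M['m01']/M['m00']),98))
for n,u in dict(FL=(257,18),BL=(595,19),FR=(274,359),BR=(534,357)).items(): print(n,onz(m,u,98))
# hub white disc on lid / wing lower part edges
for row in (185,195,240,250,258):
    xs=np.where(k[row])[0]; ws=np.where(w[row])[0]; xs=np.r_[xs,ws] if len(ws) else xs; print(row,xs.min(),xs.max(),onz(m,((xs.min()+xs.max())/2,row),138))
E
```

```text
ends [512.42097135  20.50916514 138.        ] [515.04428052 -43.3182965  138.        ]
[[325.  186. ]
 [325.5 216. ]]
mark [511.9814831   14.20451856 138.        ] [513.20815656  -7.35457933 138.        ] dir deg from world y 3.2565144580505243
press [ 498.17111488 -109.11082879   98.        ]
dot [472.20871913 -15.47218463  98.        ]
FL [459.42226756 125.1056189   98.        ]
BL [700.73606243 135.4454314   98.        ]
FR [ 471.63963176 -156.25083039   98.        ]
BR [ 713.75747477 -145.44968567   98.        ]
185 318 332 [511.95319735  14.90631342 138.        ]
195 317 333 [512.23804837   7.83912278 138.        ]
240 318 333 [513.94181024 -25.37596248 138.        ]
250 318 332 [513.88900645 -33.11225286 138.        ]
258 319 331 [514.14190301 -39.38396323 138.        ]
```

Case yaw is about 2.5°. The knob axis is at about (513.7, -12.6) and the wing is at about 2.4° in the world frame, so the knob angle is ≈ 0. The wing's measured length of 63.8 mm fits. Next I'll descend and grip.

>>> arm_command(rows=[[0.005, 0.002, 0.06, 0, 0, 0, -1], [0.005, 0.002, 0.12, 0, 0, 0, -1], [0.005, 0.002, 0.17, 0, 0, 0, -1], [0.005, 0.002, 0.197, 0, 0, 0, -1], [0.005, 0.002, 0.197, 0, 0, 0, -1], [0.005, 0.002, 0.197, 0, 0, 0, 0.3], [0.005, 0.002, 0.197, 0, 0, 0, 0.8], [0.005, 0.002, 0.197, 0, 0, 0, 1], [0.005, 0.002, 0.197, 0, 0, 0, 1], [0.005, 0.002, 0.197, 0, 0, 0, 1], [0.005, 0.002, 0.197, 0, 0, 0, 1]], force=40)

```text
time: 8.57
tool_pos: [513.0, -12.3, 115.1]
orientation: [-180.0, 0.0, 92.2]
contact_force: [-4.2, -0.5, 6.3]
width: 11.4
```

>>> arm_command(rows=[[0, 0, 0, 0, 0, -0.03, 1], [0, 0, 0, 0, 0, -0.06, 1], [0, 0, 0, 0, 0, -0.09, 1], [0, 0, 0, 0, 0, -0.12, 1], [0, 0, 0, 0, 0, -0.15, 1], [0, 0, 0, 0, 0, -0.18, 1], [0, 0, 0, 0, 0, -0.21, 1]])

```text
time: 9.45
tool_pos: [512.1, -12.6, 115.1]
orientation: [-179.9, -0.1, 130.2]
contact_force: [-8.2, -2.0, 8.8]
width: 11.2
```

>>> arm_command(rows=[[0.001, -0.001, 0, 0, 0, -0.03, 1], [0.001, -0.001, 0, 0, 0, -0.06, 1], [0.001, -0.001, 0, 0, 0, -0.09, 1], [0.001, -0.001, 0, 0, 0, -0.12, 1], [0.001, -0.001, 0, 0, 0, -0.15, 1], [0.001, -0.001, 0, 0, 0, -0.18, 1], [0.001, -0.001, 0, 0, 0, -0.21, 1], [0.001, -0.001, 0, 0, 0, -0.24, 1], [0.001, -0.001, 0, 0, 0, -0.27, 1], [0.001, -0.001, 0, 0, 0, -0.292, 1], [0.001, -0.001, 0, 0, 0, -0.292, 1], [0.001, -0.001, 0, 0, 0, -0.292, 1]])

```text
time: 10.95
tool_pos: [511.5, -13.6, 115.1]
orientation: [-179.9, -0.1, -177.4]
contact_force: [-5.3, -6.4, 6.7]
width: 11.4
```

>>> arm_command(rows=[[0, 0, 0, 0, 0, 0, 0], [0, 0, 0, 0, 0, 0, -1], [0, 0, 0, 0, 0, 0, -1], [0, 0, 0, 0, 0, 0, -1], [0, 0, -0.04, 0, 0, 0, -1], [0, 0, -0.09, 0, 0, 0, -1], [0, 0, -0.15, 0, 0, 0, -1], [0, 0, -0.2, 0, 0, 0, -1], [0, 0, -0.2, 0, 0, 0, -1], [0, 0, -0.2, 0, 0, 0, -1]])

```text
time: 12.2
tool_pos: [512.0, -12.1, 273.6]
orientation: [180.0, -0.1, -177.4]
contact_force: [0.4, 0.0, -1.3]
width: 85.1
```

```bash
python3 - <<'E'
from h import *
import pickle
o=manip.observe();print(o['tool_pos'],o['contact_force'])
m=manip.camera_model('wrist');im=manip.get_image('wrist')
cv2.imwrite('pics/w2.png',im);pickle.dump(m,open('w2.pkl','wb'))
E
```

```text
[512.01421223 -12.08746001 273.6104839 ] [ 0.41974763  0.00565567 -1.3378436 ]
```

View pics/w2.png

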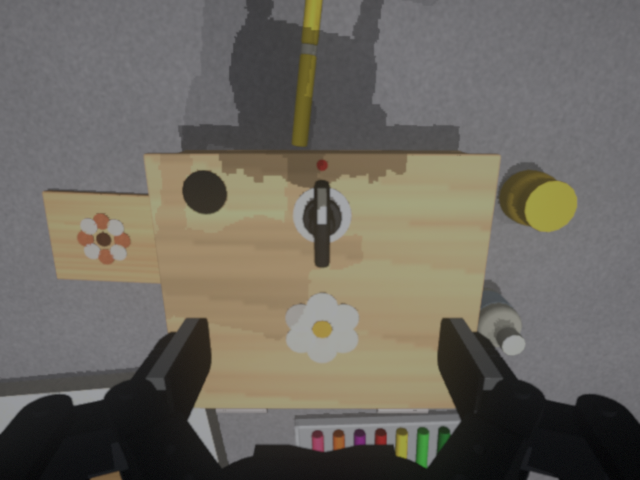

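The white mark now points at the red dot: wing (321,181)–(322,268), dot (322,165). I'll measure the angle and the lid's height.

```bash
python3 - <<'E'
from h import *
import pickle
m=pickle.load(open('w2.pkl','rb'));t=cv2.imread('pics/w2.png');h=cv2.cvtColor(t,cv2.COLOR_BGR2HSV)
k=(h[...,2]<75)
ok=[]
for row in list(range(186,200))+list(range(246,265)):
    g=t[row,312:332].astype(int).sum(1);sub=h[row,300:345]
    xs=np.where((sub[:,2]<75)|((sub[:,1]<60)&(row<225)))[0]
    if len(xs): ok.append(onz(m,(300+(xs.min()+xs.max())/2,row),138)[:2])
ok=np.array(ok);c=np.polyfit(ok[:,0],ok[:,1],1);print('wing deg',np.degrees(np.arctan(c[0])),len(ok),ok[0],ok[-1])
P={n:onz(m,u,98)for n,u in dict(FR=(146,154),FL=(500,155),BL=(471,408),dot=(322,165)).items()}
for n in P: print(n,P[n].round(1))
d=P['FL']-P['FR'];print('case yaw',np.degrees(np.arctan2(-d[0],d[1])),'len',np.linalg.norm(d), 'predicted height from width: 284')
cv2.imwrite('pics/w2c.png',cv2.resize(t[140:290,240:400],None,fx=4,fy=4,interpolation=2))
E
```

```text
wing deg 1.9016486431359902 33 [481.95128159 -15.21278023] [540.68434507 -12.314668  ]
FR [ 469.9 -153.9   98. ]
FL [458.1 124.7  98. ]
BL [701.8 141.6  98. ]
dot [472.5 -15.1  98. ]
case yaw 2.4289920843391166 len 278.86702433386733 predicted height from width: 284
```

View pics/w2c.png

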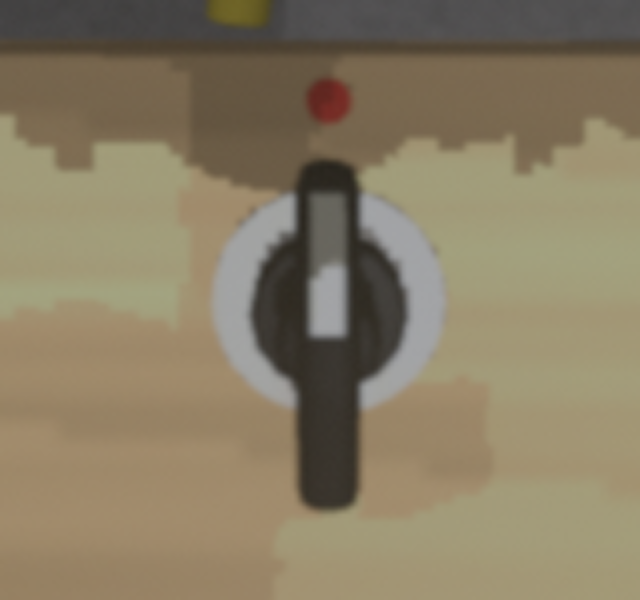

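```bash
python3 - <<'E'
from workcell import manip
print(manip.observe()['contact_force']); print(manip.close_job())
E
```

```text
[ 0.36219129  0.28048189 -0.67106056]
the job is handed in; nothing more can be done
None
```

The pen case is shut and locked, and I handed the job in at about 12 s of the 61 s allowed. I pressed the lid down on its rubber spot, gripped the wing knob and turned it about 90° counter-clockwise. I then let go and lifted clear.

**Lid:** the fingertip stopped at z = 97.9 mm with 16 N on it; shut is 98 mm. The lid was still down in the last picture, after the gripper had lifted away.

**Knob:** the white mark points at the red dot. The wing measured 1.9° in the world frame against a case yaw of 2.4–2.5°, so the knob is within about 1° of square. I could not see the tongue under the lid, so the lock is inferred from the knob's position.

**Robot:** at hand-in the force reading was within noise and the jaws were open about 175 mm above the lid, touching nothing.

**Disagreement:** the front edge came out at 279 mm in the last picture, against 284 mm nominal. An earlier picture gave 281.6 mm. I put this down to hand-picked corner pixels.

**Not measured:** I did not re-measure the paints, pens, plaque and mug. The arm did not come near them. Those visible in the last wrist picture (yellow pen, plaque, jar and bottle) look undisturbed; the mug and blue pen were not in that view.

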